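Slide a tall carton into the corner of the parcel measuring station

ROBOT

A 6-joint arm with a two-finger parallel gripper is mounted at the origin on the work surface. World frame = base frame: x ahead of the robot, y to its left, z up, the work surface at z = 0. Lengths are in m, angles in rad, forces in N, time in s.
With the tool pointing down it reaches from about 0.3 to 0.875 m from the base axis. Payload 6.4 kg.
Tool frame: the origin (TCP) lies midway between the tips of the shut fingers; the grasp point (between the pads) lies 19 mm behind it; z points along the fingers, y is the line along which they close (so a half turn about z gives the same grasp; the last joint's range is limited). The gripper opens to 85 mm and grips with 20 to 120 N. Pads are 22 mm wide; open, the fingers measure 114 mm over their backs; the gripper's body (76 mm by 85 mm) begins 54 mm behind the grasp point. The pads swing forward as they close: fully open they stand 13 mm farther back than shut.
Start: joints at [0.927, 0.181, 1.607, -0, 1.354, -0.206], TCP at [0.244, 0.521, 0.231] pointing down, gripper open.
Joint ranges: [-2.99, 2.99], [-0.89, 2.07], [0.3, 2.58], [-1.14, 4.28], [0, 2.63], [-3.12, 3.12]. Speed limits (rad/s): [2.57, 2.57, 3.01, 3.14, 3.14, 3.14].

INTERFACE

Orientations are given as a unit quaternion [w, x, y, z].
In Python, from bench import status, camera, ctrl gives the robot as it stands. The module is installed in compiled form; this text tells all that it offers.
- The arm moves only by the shell command python3 -m handwheel 'ROWS'. ROWS is JSON, a list that holds one entry, the list of rows, each a list of 7 numbers: the opening, from -1 (shut) to 1 (fully open), then the shift along the tool's x, y, z in cm, then the turn, a rotation vector about the tool's x, y, z in degrees. A call has 1 to 10 rows; each row is the pose to reach, as a shift and turn from the pose commanded when the call began, along the tool's axes at that moment; what a row does not reach only later rows make up. A row lasts 1/8 s, in which the tool goes at most 62.5 mm and 10.7 degrees, less where a joint would pass 70% of its speed; a pose out of reach is approached as far as the arm can. A call with a gripper value outside its range is refused whole. The fingers move at their own pace and stop on an object; the grip force is fixed at half the most. Time passes only in rows, so rows that repeat a pose let the fingers close. It gives the time, the measured TCP pose, the force, the opening and the grip force at its end, in the units of the state.
- status.get_obs(): the state, without advancing time (a new reading comes with each control period).
- camera(name): name is "scene" or "top"; returns a dict with "frame" (480x640x3 uint8, blue, green, red), "depth" (480x640 float32, m along the optical axis (not along the pixel's ray), 0 where there is no reading), "fx", "fy", "cx", "cy" (pixels), "dist" ([k1, k2, p1, p2, k3] as OpenCV has them; the pictures are not rectified), "extrinsics" (4x4, takes a point from camera to world coordinates). Camera axes: x right, y down, z forward; pixel columns grow to the right and rows downward; lengths in m; the calibration is good to about 2 mm. A picture is of the moment at which its call begins.
- ctrl.hand_in(): hands the job in; it is judged then, once.
The state is a dict: "time_s": time; "q": joint angles; "dq": joint speeds; "joint_efforts": joint torques, N m; "eef_pos": TCP position; "eef_rot": TCP orientation; "wrist_force": force on the tool from outside, world axes, zero at the start; "torque": the same for the moment, N m; "opening": opening from 0.0 (shut) to 1.0 (fully open); "grasp_force": force on a finger pad.
Only numpy, scipy, OpenCV 4.12 (cv2) and the standard library are available. Lean on these libraries where they do the work, as an engineer would, in place of code of your own. Each camera call takes 0.05 s, during which the arm holds its last target. There are 200 camera calls.

TASK

The tall, narrow carton stands on the parcel measuring platform, not yet against the rulers. Push it, low on its sides so that it slides upright without tipping, into the corner of the station until it stands square and snug against both rulers. Do not lift the carton, and leave the tape roll, the spray bottle and the small parcel where they are.

Things in the scene. Friction and masses are not known exactly. Their poses are not given: they have to be found in the camera images.
- carton: tall closed brown carton, 96 x 96 mm square and 325 mm tall, 0.4 to 0.9 kg, evenly filled; standing on the station's platform. Origin at the centre of its underside; z up its length, x and y square to its side faces (each face is 48 mm from the origin). Pushed higher than about 65 mm above the platform it may tip; pushed lower it slides.
- corner (a point): inner corner of the station: where the two rulers' inner faces meet on the platform's top, 20 mm above the bench. Axes are the station's: back ruler's face is x = 0 (y -420 to 0), side ruler's face y = 0 (x -340 to 0); parcels stand at x < 0, y < 0. Fixed rulers, 12 mm thick, tops 30 mm above the flat platform, which spans x -340..20, y -420..20 mm. Snug carton: origin at x = y = -48.
- post_foot (a point): foot of the fixed upright height ruler, a thin aluminium strip 30 mm wide (along the station's y) and 4 mm thick, just outside the corner of the two rulers; it rises 360 mm from this point. Keep clear of it. The station's fixed grey readout (160 mm wide, 100 mm tall) stands behind the back ruler's far end: in the corner's frame x 65 to 145, y -425 to -265 mm.
- tape: roll of brown packing tape lying flat on the bench outside the side ruler: 104 mm across, 48 mm tall. Origin at the centre of its underside. Leave alone.
- spray: upright green spray-cleaner bottle with a blue label and a red cap on the bench outside the side ruler: 54 mm across, 190 mm tall. Origin at the centre of its underside. Leave alone.
- smallbox: small brown parcel lying on the bench beside the platform's open (-y) edge: 130 x 100 mm, 60 mm tall. Origin at the centre of its underside. Leave alone.

How it is judged:
By the outcome, as a careful person would: the job done as asked, in the order asked, and still so for the second after the job is handed in, with the robot touching nothing.
It also fails if it takes over 67 s, if anything falls off the work surface, if the arm or the gripper's body presses on something with over 40 N, if the wrist force passes 120 N, or if a joint passes its speed limit or range.

## Working session

There is one attempt and no reset: what is moved stays moved. The work goes in short steps, Python scripts to look and compute and a shell command to move; the robot and the scene stay as the last step left them, time stands still between calls to the robot, and variables do not carry over. Pictures are saved under pics/ and viewed, at most 10 in all, crops included, and the job is handed in when it is done.

```bash
mkdir -p pics; python3 - <<'E'
from bench import status,camera
import cv2,numpy as np,pickle
o=status.get_obs();print(o['eef_pos'],o['eef_rot'],o['time_s'])
for n in("scene","top"):
    c=camera(n);cv2.imwrite(f'pics/{n}0.png',c['frame']);pickle.dump(c,open(f'{n}0.pkl','wb'))
    print(n,c['fx'],c['cx'],c['cy'],c['dist'],np.round(c['extrinsics'],3).tolist())
E
```

```text
[0.2434004 0.5203293 0.2303906] [-3.68559682e-04  2.17124527e-01  9.76143510e-01 -8.07770231e-04] 0.0
scene 605.9141172101506 326.6029073586374 243.96585645910375 [-0.14460644  0.          0.          0.          0.        ] [[-0.685, 0.607, -0.402, 1.188], [0.728, 0.566, -0.386, 0.545], [-0.007, -0.558, -0.83, 1.272], [0.0, 0.0, 0.0, 1.0]]
top 441.7266150252481 327.3030293277588 240.36022879080784 [-0.06338919  0.          0.          0.          0.        ] [[0.028, -0.984, 0.174, 0.424], [-1.0, -0.027, 0.009, -0.026], [-0.004, -0.174, -0.985, 0.896], [0.0, 0.0, 0.0, 1.0]]
```

View pics/scene0.png

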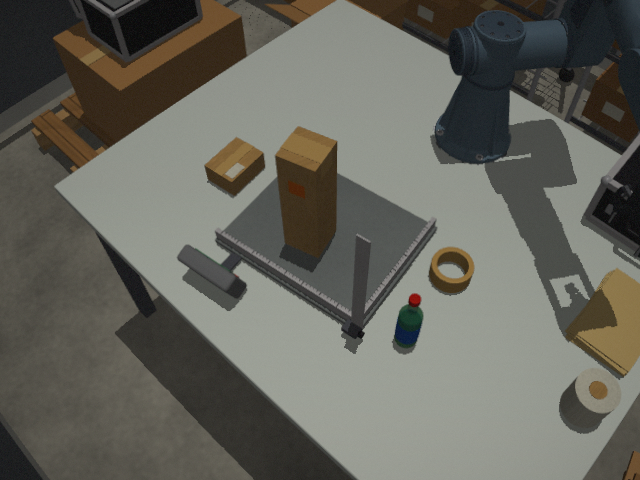

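View pics/top0.png

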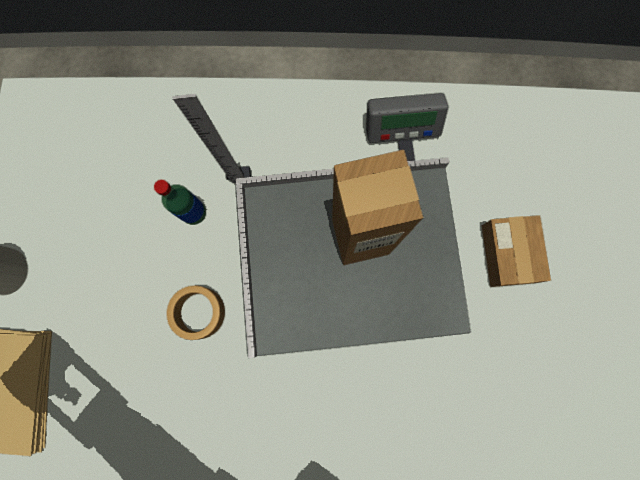

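The scene view shows the carton standing mid-platform at about (308,195), the corner near (355,318) by the upright ruler, and the tape and spray outside the side ruler. In the top view the corner is at about (240,182), the carton top at about (376,195) and the small parcel at about (516,250).

```bash
cat > m.py <<'E'
import cv2,numpy as np,pickle
def cloud(c):
    K=np.array([[c['fx'],0,c['cx']],[0,c['fy'],c['cy']],[0,0,1]])
    v,u=np.mgrid[0:480,0:640]
    p=cv2.undistortPoints(np.stack([u,v],-1).reshape(-1,1,2).astype(np.float64),K,np.array(c['dist'])).reshape(480,640,2)
    P=np.dstack([p,np.ones((480,640))])*c['depth'][...,None]
    return P@c['extrinsics'][:3,:3].T+c['extrinsics'][:3,3]
def rect(P): 
    (x,y),s,a=cv2.minAreaRect((P[:,:2]*1000).astype(np.float32)); return np.round([x,y,*s,a],1)
def top(c,zl=.335,zh=.355):
    W=cloud(c);m=(W[...,2]>zl)&(W[...,2]<zh)&(c['depth']>0)
    # largest blob
    n,l,s,_=cv2.connectedComponentsWithStats(m.astype(np.uint8));k=1+s[1:,4].argmax()
    return W[l==k]
E
python3 - <<'E'
from m import *
for n in('top','scene'):
    c=pickle.load(open(n+'0.pkl','rb'));W=cloud(c);z=W[...,2]
    P=top(c);print(n,'carton top',rect(P),P[:,2].mean(),len(P))
    P=top(c,.012,.027);print('platform',rect(P),np.median(P[:,2]))
    if n=='top':
        for nm,a,b in(('back',(150,185),(245,450)),('side',(185,360),(232,262))):
            r=W[a[0]:a[1],b[0]:b[1]];Q=r[(r[...,2]>.045)&(r[...,2]<.055)];print(nm,rect(Q),len(Q))
        for q in((182,240),(162,448),(355,252),(332,469)):print(q,np.round(W[q],3))
        for nm,a,b,zl,zh in(('tape',(280,345),(160,230),.03,.06),('spray',(170,230),(150,215),.01,.2),('small',(210,290),(475,555),.05,.07)):
            r=W[a[0]:a[1],b[0]:b[1]];Q=r[(r[...,2]>zl)&(r[...,2]<zh)];print(nm,rect(Q))
E
```

```text
top carton top [588.  -84.1  96.7  97.1  15.3] 0.3449724080071119 5406
platform [544.8 -73.2 342.1 421.5   7.6] 0.019966441225115483
back [719.1 -53.9  14.1 413.    7.7] 821
side [514.9 140.5 337.   13.1   7.5] 1142
(182, 240) [0.687 0.16  0.051]
(162, 448) [ 0.741 -0.257  0.05 ]
(355, 252) [0.352 0.117 0.051]
(332, 469) [ 0.404 -0.3    0.019]
tape [427.3 236.6 100.8 103.5   1.8]
spray [631.6 260.   50.4  55.1  52.6]
small [ 565.  -391.4  130.9  101.7    6.7]
scene carton top [592.5 -84.2 101.1 100.3  15. ] 0.3427014005088826 1732
platform [542.7 -78.5 329.  414.8   7.8] 0.018366315133183875
```

```bash
cat > g.py <<'E'
# usage: g.py push_dir(x|y) tilt_deg sx sy z  (station mm, corner frame; z world mm) -> shift cm, turn deg in current tool axes
import sys,numpy as np
from scipy.spatial.transform import Rotation as R
from bench import status
t=np.radians(7.6);ex=np.array([np.cos(t),np.sin(t),0]);ey=np.array([-np.sin(t),np.cos(t),0]);ez=np.array([0,0,1.])
C=np.array([.6852,.1575,0])
o=status.get_obs();p=np.array(o['eef_pos']);q=o['eef_rot'];r=R.from_quat([q[1],q[2],q[3],q[0]])
d=p-C;print('t',round(o['time_s'],2),'now st',np.round([d@ex*1e3,d@ey*1e3,p[2]*1e3],1),'F st',np.round([o['wrist_force']@ex,o['wrist_force']@ey,o['wrist_force'][2]],1),'z',np.round(r.as_matrix()[:,2],2),'q',np.round(o['q'],2))
if len(sys.argv)>2:
    k,a,sx,sy,z=sys.argv[1],*map(float,sys.argv[2:6]);a=np.radians(a)
    f,y=(ex,ey) if k=='x' else (ey,ex)
    zt=f*np.sin(a)-ez*np.cos(a);M=np.stack([np.cross(y,zt),y,zt],1)
    T=C+(ex*sx+ey*sy)/1e3+ez*z/1e3
    print('shift',np.round(r.inv().apply(T-p)*100,1),'turn',np.round((r.inv()*R.from_matrix(M)).as_rotvec(degrees=True),1))
    print('station x,y,z in tool axes:',*[np.round(r.inv().apply(v),3) for v in(ex,ey,ez)])
E
python3 g.py y 0 -300 -200 260; python3 g.py y 0 -290 -330 260;python3 g.py y 45 -130 -330 200
```

```text
t 0.1 now st [-389.9  418.1  230.5] F st [ 0.1 -0.9  0.1] z [-0. -0. -1.] q [ 0.93  0.18  1.61  0.    1.35 -0.21]
shift [-40.9 -47.2  -2.9] turn [-0.1  0.  57.3]
station x,y,z in tool axes: [-0.842  0.54  -0.001] [ 0.54   0.842 -0.001] [ 0.    -0.002 -1.   ]
t 0.1 now st [-389.9  418.1  230.5] F st [ 0.1 -0.9  0.1] z [-0. -0. -1.] q [ 0.93  0.18  1.61  0.    1.35 -0.21]
shift [-48.8 -57.6  -2.9] turn [-0.1  0.  57.3]
station x,y,z in tool axes: [-0.842  0.54  -0.001] [ 0.54   0.842 -0.001] [ 0.    -0.002 -1.   ]
t 0.1 now st [-389.9  418.1  230.5] F st [ 0.1 -0.9  0.1] z [-0. -0. -1.] q [ 0.93  0.18  1.61  0.    1.35 -0.21]
shift [-62.3 -48.9   3.1] turn [-22.6  41.1  54.2]
station x,y,z in tool axes: [-0.842  0.54  -0.001] [ 0.54   0.842 -0.001] [ 0.    -0.002 -1.   ]
```

```bash
python3 -m handwheel '[[[0,-14,-16,-3,0,0,19],[0,-27,-31,-3,0,0,38],[0,-41,-47,-3,0,0,57],[0,-41,-47,-3,0,0,57],[0,-41,-47,-3,0,0,57],[0,-41,-47,-3,0,0,57],[0,-41,-47,-3,0,0,57],[0,-41,-47,-3,0,0,57],[0,-41,-47,-3,0,0,57],[0,-41,-47,-3,0,0,57]]]'; python3 g.py y 0 -290 -330 260;python3 g.py y 45 -130 -340 200
```

```text
time_s: 1.35
eef_pos: [0.4159, -0.0808, 0.2614]
eef_rot: [0.0, 0.657, 0.754, 0.0]
wrist_force: [1.6, 0.3, 1.4]
opening: 0.497
grasp_force: 0.0
t 1.35 now st [-298.5 -200.6  261.4] F st [1.6 0.  1.4] z [ 0.  0. -1.] q [-0.47 -0.2   1.93  0.    1.42 -0.61]
shift [-12.9   0.8   0.1] turn [0.  0.  0.3]
station x,y,z in tool axes: [-0.005  1.     0.001] [ 1.     0.005 -0.   ] [-0.     0.001 -1.   ]
t 1.35 now st [-298.5 -200.6  261.4] F st [1.6 0.  1.4] z [ 0.  0. -1.] q [-0.47 -0.2   1.93  0.    1.42 -0.61]
shift [-14.   16.8   6.1] turn [-0.1 45.   0.3]
station x,y,z in tool axes: [-0.005  1.     0.001] [ 1.     0.005 -0.   ] [-0.     0.001 -1.   ]
```

```bash
python3 -m handwheel '[[[0,-6,0,0,0,8,0],[0,-12,0,0,0,16,0],[0,-14,6,2,0,25,0],[0,-14,12,4,0,35,0],[0,-14,17,6,0,45,0],[0,-14,17,6,0,45,0],[0,-14,17,6,0,45,0],[0,-14,17,6,0,45,0]]]'; python3 g.py y 45 -130 -320 48
```

```text
time_s: 2.35
eef_pos: [0.6043, -0.1947, 0.2071]
eef_rot: [-0.284, 0.607, 0.699, 0.251]
wrist_force: [-0.7, 0.6, 1.1]
opening: 0.5
grasp_force: 0.0
t 2.35 now st [-126.8 -338.4  207.1] F st [-0.7  0.7  1.1] z [-0.09  0.7  -0.71] q [-0.74  0.68  1.16  0.5   1.9  -0.86]
shift [-9.8 -0.4 12.6] turn [0.  0.4 0.5]
station x,y,z in tool axes: [-0.009  1.     0.   ] [0.713 0.006 0.702] [ 0.702  0.006 -0.713]
```

```bash
python3 -m handwheel '[[[0,-4,0,4,0,0,0],[0,-7,0,8,0,0,0],[0,-10,-0.3,12.5,0,0,0],[0,-10,-0.3,12.5,0,0,0]]]'; python3 g.py y 45 -128 -280 48
python3 - <<'E'
from m import *;from bench import camera
c=camera('scene');cv2.imwrite('pics/s1.png',cv2.resize(c['frame'][100:400,140:540],(800,600)))
E
```

```text
time_s: 2.85
eef_pos: [0.5969, -0.1758, 0.0441]
eef_rot: [-0.289, 0.606, 0.697, 0.251]
wrist_force: [0.4, -0.0, 0.8]
opening: 0.499
grasp_force: 0.0
t 2.85 now st [-131.6 -318.7   44.1] F st [ 0.4 -0.1  0.8] z [-0.1   0.7  -0.71] q [-0.72  0.86  1.23  0.48  1.68 -0.97]
shift [3.  0.4 2.5] turn [-0.3  0.   0.2]
station x,y,z in tool axes: [-0.004  1.    -0.005] [0.707 0.006 0.707] [ 0.707 -0.    -0.707]
```

View pics/s1.png

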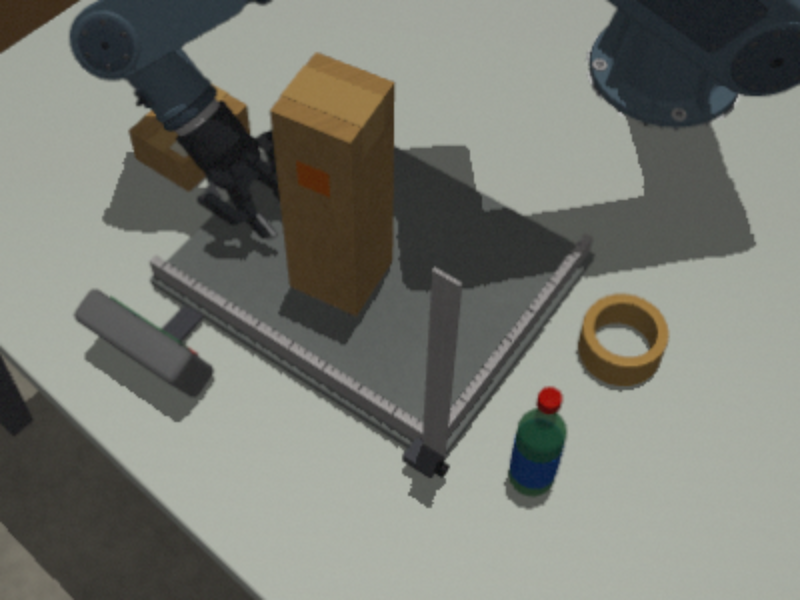

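The gripper stands low on the carton's −y side, fingertips near (265,230), pointing at its base, and everything else is undisturbed. I'll start the +y push.

```bash
python3 -m handwheel '[[[0,0.9,0.4,0.3,0,0,0],[0,1.5,0.4,0.9,0,0,0],[0,2.1,0.4,1.5,0,0,0],[0,2.6,0.4,2.0,0,0,0],[0,3.1,0.4,2.5,0,0,0],[0,3.6,0.4,3,0,0,0],[0,4.1,0.4,3.5,0,0,0],[0,4.6,0.4,4,0,0,0],[0,5.1,0.4,4.5,0,0,0],[0,5.6,0.4,5,0,0,0]]]'; python3 g.py; python3 - <<'E'
from m import *;from bench import camera
print(rect(top(camera('top'))))
E
```

```text
time_s: 4.15
eef_pos: [0.5919, -0.1017, 0.0465]
eef_rot: [-0.288, 0.607, 0.697, 0.251]
wrist_force: [-0.4, -3.9, 1.3]
opening: 0.503
grasp_force: 2.1
t 4.15 now st [-126.8 -244.6   46.5] F st [-0.9 -3.8  1.3] z [-0.1   0.7  -0.71] q [-0.65  0.78  1.37  0.52  1.6  -0.94]
[589.6 -48.5  96.6  97.1   7.8]
```

Squared (7.8°) and sliding upright. Continuing.

```bash
python3 -m handwheel '[[[0,0.6,0,0.6,0,0,0],[0,1.3,0,1.3,0,0,0],[0,2,0,2,0,0,0],[0,2.7,0,2.7,0,0,0],[0,3.4,0,3.4,0,0,0],[0,4.1,0,4.1,0,0,0],[0,4.8,0,4.8,0,0,0],[0,5.5,0,5.5,0,0,0],[0,6.2,0,6.2,0,0,0],[0,6.9,0,6.9,0,0,0]]]'; python3 g.py; python3 - <<'E'
from m import *;from bench import camera
print(rect(top(camera('top'))))
E
```

```text
time_s: 5.45
eef_pos: [0.5781, -0.0047, 0.0464]
eef_rot: [-0.289, 0.607, 0.697, 0.251]
wrist_force: [0.5, -3.8, -0.3]
opening: 0.501
grasp_force: 1.8
t 5.45 now st [-127.6 -146.7   46.4] F st [-0.  -3.9 -0.3] z [-0.1   0.7  -0.71] q [-0.54  0.69  1.52  0.58  1.5  -0.9 ]
[575.9  48.8  97.   97.3   7.8]
```

```bash
python3 -m handwheel '[[[0,0.5,0,0.5,0,0,0],[0,1,0,1,0,0,0],[0,1.5,0,1.5,0,0,0],[0,2,0,2,0,0,0],[0,2.5,0,2.5,0,0,0],[0,2.8,0,2.8,0,0,0],[0,3,0,3,0,0,0],[0,3.1,0,3.1,0,0,0],[0,3.2,0,3.2,0,0,0],[0,3.3,0,3.3,0,0,0]]]'; python3 g.py
```

```text
time_s: 6.75
eef_pos: [0.5721, 0.0393, 0.0464]
eef_rot: [-0.288, 0.607, 0.697, 0.251]
wrist_force: [-2.6, -13.5, 2.6]
opening: 0.5
grasp_force: 6.6
t 6.75 now st [-127.7 -102.2   46.4] F st [ -4.4 -13.    2.6] z [-0.1   0.7  -0.71] q [-0.48  0.66  1.58  0.62  1.45 -0.87]
```

Against the side ruler (13 N). Now back off, rise and go round to the −x side.

```bash
python3 -m handwheel '[[[0,-1.5,0,-1.5,0,0,0],[0,-4,0,-4,0,0,0],[0,-7,0,-7,0,0,0],[0,-4,-3,-10,0,0,0],[0,0,-7,-14,0,0,0],[0,3.5,-12,-17.5,0,0,0],[0,3.5,-17,-17.5,0,0,0],[0,3.5,-17,-17.5,0,0,0],[0,3.5,-17,-17.5,0,0,0]]]'; python3 g.py x 20 -300 -120 200;  python3 g.py x 45 -270 -55 150
```

```text
time_s: 7.88
eef_pos: [0.4176, -0.0812, 0.1952]
eef_rot: [-0.288, 0.607, 0.697, 0.252]
wrist_force: [-0.2, 0.1, -0.7]
opening: 0.497
grasp_force: 0.0
t 7.88 now st [-296.8 -201.2  195.2] F st [-0.2  0.1 -0.7] z [-0.1   0.7  -0.71] q [-0.82  0.26  1.79  0.43  1.75 -1.02]
shift [ 6.1 -0.3  5.4] turn [ 20.3 -50.6 -91.6]
station x,y,z in tool axes: [-0.004  1.    -0.002] [0.707 0.004 0.707] [ 0.707  0.001 -0.707]
t 7.88 now st [-296.8 -201.2  195.2] F st [-0.2  0.1 -0.7] z [-0.1   0.7  -0.71] q [-0.82  0.26  1.79  0.43  1.75 -1.02]
shift [ 7.1  2.7 13.5] turn [  0.  -69.4 -97.7]
station x,y,z in tool axes: [-0.004  1.    -0.002] [0.707 0.004 0.707] [ 0.707  0.001 -0.707]
```

```bash
python3 -m handwheel '[[[0,0,-1,0,2,-5,-9],[0,1,-1,0,4,-10,-18],[0,2,-1,1,6,-15,-27],[0,3,-1,2,8,-20,-36],[0,4,-1,3,10,-25,-45],[0,5,-1,4,12,-30,-55],[0,6,-1,5,14,-35,-64],[0,6,-1,5,16,-40,-73],[0,6,-1,5,18,-45,-82],[0,6,-1,5,20.3,-50.6,-91.6]]]';  python3 g.py x 45 -270 -55 150
```

```text
time_s: 9.12
eef_pos: [0.3974, -0.0042, 0.2026]
eef_rot: [0.172, -0.065, 0.983, 0.013]
wrist_force: [0.2, 1.1, -1.1]
opening: 0.496
grasp_force: 0.0
t 9.12 now st [-306.6 -122.2  202.6] F st [ 0.3  1.  -1.1] z [ 0.34  0.05 -0.94] q [-0.48 -0.53  2.3   0.23  1.09 -2.27]
shift [-1.7  6.7  6.2] turn [  0.2 -25.1  -0.1]
station x,y,z in tool axes: [-0.941 -0.     0.34 ] [0.001 1.    0.003] [-0.34   0.003 -0.941]
```

```bash
python3 g.py x 45 -215 -50 120 | grep shift; python3 - <<'E'
from m import *;from bench import camera
print(rect(top(camera('top'))))
E
```

```text
shift [-5.8  7.2 10.9] turn [  0.2 -25.1  -0.1]
[569.9  93.2  97.1  98.5   7.6]
```

```bash
python3 -m handwheel '[[[0,-2,3,3,0,-6,0],[0,-4,5,6,0,-12,0],[0,-5,7.2,9,0,-18,0],[0,-5.8,7.2,10.9,0,-25,0],[0,-5.8,7.2,10.9,0,-25,0],[0,-5.8,7.2,10.9,0,-25,0],[0,-5.8,7.2,10.9,0,-25,0]]]'; python3 g.py x 45 -205 -50 47
```

```text
time_s: 10.05
eef_pos: [0.4786, 0.0787, 0.1196]
eef_rot: [0.379, -0.057, 0.923, 0.027]
wrist_force: [-0.6, 0.3, 0.1]
opening: 0.498
grasp_force: 0.0
t 10.05 now st [-215.2  -50.8  119.6] F st [-0.6  0.4  0.1] z [ 0.7   0.09 -0.71] q [-0.28 -0.26  2.51  1.09  0.32 -2.93]
shift [4.4 0.  5.9] turn [ 0.1 -0.4 -0.5]
station x,y,z in tool axes: [-0.711  0.006  0.703] [0.009 1.    0.001] [-0.703  0.007 -0.711]
```

The wrist is close to q6's limit, so I'll make a half turn about the tool axis (same pusher geometry) and tilt a little less.

```bash
python3 -m handwheel '[[[0,0,0,-2,0,0,10],[0,0,0,-2,0,0,20],[0,0,0,-2,0,0,30],[0,0,0,-2,0,0,40],[0,0,0,-2,0,0,50],[0,0,0,-2,0,0,60],[0,0,0,-2,0,0,70],[0,0,0,-2,0,0,80],[0,0,0,-2,0,0,90],[0,0,0,-2,0,0,90]]]' | head -2; python3 g.py
python3 -m handwheel '[[[0,0,0,0,0,0,10],[0,0,0,0,0,0,20],[0,0,0,0,0,0,30],[0,0,0,0,0,0,40],[0,0,0,0,0,0,50],[0,0,0,0,0,0,60],[0,0,0,0,0,0,70],[0,0,0,0,0,0,80],[0,0,0,0,0,0,90],[0,0,0,0,0,0,90]]]' |head -2
sed -i "s/(ex,ey) if k=='x'/(ex,-ey) if k=='x'/" g.py; python3 g.py x 37 -205 -49 47
```

```text
time_s: 11.3
eef_pos: [0.4648, 0.0764, 0.1347]
t 11.3 now st [-229.2  -51.2  134.7] F st [ 0.5  0.7 -0.9] z [ 0.7   0.09 -0.71] q [-0.31 -0.38  2.54  0.92  0.39 -1.2 ]
time_s: 12.55
eef_pos: [0.4644, 0.0765, 0.1341]
t 12.55 now st [-229.5  -51.1  134.1] F st [-0.7 -0.1 -0. ] z [ 0.7   0.09 -0.71] q [-0.31 -0.37  2.54  0.92  0.39  0.37]
shift [-4.4 -0.2  7.9] turn [ 0.  -7.7 -0.2]
station x,y,z in tool axes: [ 0.71  -0.003  0.704] [-0.004 -1.    -0.001] [ 0.704 -0.002 -0.71 ]
```

```bash
python3 -m handwheel '[[[0,-1,-0.2,2,0,-4,0],[0,-2,-0.2,4,0,-8,0],[0,-3,-0.2,6,0,-8,0],[0,-4.4,-0.2,7.9,0,-8,0],[0,-4.4,-0.2,7.9,0,-8,0],[0,-4.4,-0.2,7.9,0,-8,0]]]'; python3 g.py x 37 -190 -49 47
python3 - <<'E'
from m import *;from bench import camera
c=camera('scene');cv2.imwrite('pics/s2.png',cv2.resize(c['frame'][100:400,200:600],(800,600)))
E
```

```text
time_s: 13.3
eef_pos: [0.488, 0.0821, 0.0469]
eef_rot: [-0.022, 0.947, 0.06, 0.314]
wrist_force: [0.3, -0.5, 0.0]
opening: 0.5
grasp_force: 0.0
t 13.3 now st [-205.4  -48.6   46.9] F st [ 0.2 -0.5  0. ] z [ 0.59  0.08 -0.8 ] q [-0.21  0.03  2.41  1.17  0.22  0.14]
shift [1.2 0.  0.9] turn [-0.1  0.3 -0.3]
station x,y,z in tool axes: [ 0.802 -0.004  0.598] [-0.006 -1.     0.001] [ 0.598 -0.004 -0.802]
```

View pics/s2.png

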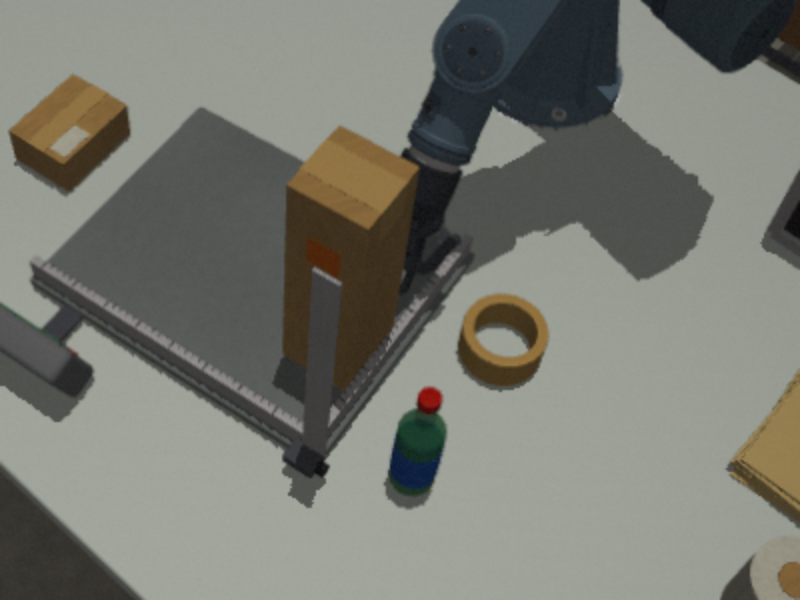

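The carton stands along the side ruler and the gripper is low behind it at about (425,265). Pushing +x, slowly.

```bash
python3 -m handwheel '[[[0,0.64,0,0.48,0,0,0],[0,1.2,0,0.9,0,0,0],[0,1.68,0,1.26,0,0,0],[0,2.16,0,1.62,0,0,0],[0,2.64,0,1.98,0,0,0],[0,3.12,0,2.34,0,0,0],[0,3.6,0,2.7,0,0,0],[0,4.08,0,3.06,0,0,0],[0,4.56,0,3.42,0,0,0],[0,5.04,0,3.78,0,0,0]]]'; python3 g.py; python3 - <<'E'
from m import *;from bench import camera
print(rect(top(camera('top'))))
E
```

```text
time_s: 14.6
eef_pos: [0.5499, 0.0903, 0.0457]
eef_rot: [-0.023, 0.947, 0.059, 0.313]
wrist_force: [-5.9, -1.1, 3.8]
opening: 0.497
grasp_force: 2.8
t 14.6 now st [-143.   -48.7   45.7] F st [-6.  -0.4  3.8] z [ 0.59  0.08 -0.8 ] q [-0.15  0.17  2.25  1.05  0.19  0.31]
[601.8  96.7  97.3  97.3   7.3]
```

```bash
python3 -m handwheel '[[[0,0.5,0,0.36,0,0,0],[0,1.0,0,0.72,0,0,0],[0,1.5,0,1.1,0,0,0],[0,2,0,1.47,0,0,0],[0,2.5,0,1.84,0,0,0],[0,2.9,0,2.13,0,0,0],[0,3.15,0,2.3,0,0,0],[0,3.3,0,2.42,0,0,0],[0,3.4,0,2.5,0,0,0],[0,3.4,0,2.5,0,0,0]]]'; python3 g.py; python3 - <<'E'
from m import *;from bench import camera
print(rect(top(camera('top'))))
E
```

```text
time_s: 15.9
eef_pos: [0.5919, 0.0953, 0.0465]
eef_rot: [-0.022, 0.947, 0.059, 0.314]
wrist_force: [-5.6, -0.8, 1.7]
opening: 0.503
grasp_force: 3.0
t 15.9 now st [-100.7  -49.4   46.5] F st [-5.6 -0.   1.7] z [ 0.59  0.08 -0.8 ] q [-0.12  0.24  2.15  0.91  0.19  0.48]
[643.7 101.5  96.6  97.1   7. ]
```

Not yet at the ruler by force; creep on in 1 mm steps.

```bash
python3 -m handwheel '[[[0,0.08,0,0.06,0,0,0],[0,0.16,0,0.12,0,0,0],[0,0.16,0,0.12,0,0,0]]]'; python3 g.py
```

```text
time_s: 16.32
eef_pos: [0.5923, 0.0954, 0.046]
eef_rot: [-0.022, 0.948, 0.059, 0.313]
wrist_force: [-22.0, -6.2, 14.2]
opening: 0.5
grasp_force: 11.3
t 16.32 now st [-100.3  -49.2   46. ] F st [-22.6  -3.2  14.2] z [ 0.59  0.08 -0.8 ] q [-0.12  0.25  2.15  0.9   0.19  0.49]
```

Against the back ruler (22 N). Back off and inspect.

```bash
python3 -m handwheel '[[[0,-0.8,0,-0.6,0,0,0],[0,-2.4,0,-1.8,0,0,0],[0,-4.8,0,-3.6,0,0,0],[0,-7.2,0,-5.4,0,0,0],[0,-7.2,0,-5.4,0,0,0]]]' >/dev/null; python3 g.py; python3 - <<'E'
from m import *;from bench import camera
for i in range(3):
    c=camera('top');r=rect(top(c));print(r)
W=cloud(c);z=W[...,2]
t=np.radians(7.6)
d=W[...,:2]*1e3-[685.2,157.5];s=np.stack([d[...,0]*np.cos(t)+d[...,1]*np.sin(t),-d[...,0]*np.sin(t)+d[...,1]*np.cos(t)],-1)
d=r[:2]-[685.2,157.5];print('st',d@[np.cos(t),np.sin(t)],d@[-np.sin(t),np.cos(t)])
# ruler angle/face from fit
for nm,m,dep in(('side',(abs(z-.05)<.004)&(s[...,0]<-120)&(s[...,0]>-330)&(abs(s[...,1]-6)<12),1),('back',(abs(z-.05)<.004)&(s[...,1]<-130)&(s[...,1]>-400)&(abs(s[...,0]-6)<12),0)):
    P=s[m];print(nm,np.polyfit(P[:,1-dep],P[:,dep],1),np.percentile(P[:,dep],[2,98]),len(P))
c=camera('scene');cv2.imwrite('pics/s3.png',cv2.resize(c['frame'][150:350,250:470],(800,600),interpolation=cv2.INTER_CUBIC))
c=camera('top');cv2.imwrite('pics/t3.png',cv2.resize(c['frame'][80:280,180:400],(800,600),interpolation=cv2.INTER_CUBIC))
E
```

```text
t 16.95 now st [-189.3  -48.9   47. ] F st [ 0.2  0.3 -0.1] z [ 0.59  0.08 -0.8 ] q [-0.19  0.07  2.37  1.15  0.21  0.18]
[643.6 101.4  96.5  96.8   7.2]
[643.6 101.4  96.7  96.7   7.4]
[644.1 101.6  97.6  97.2   7.3]
st -48.13209091971153 -49.97321106049345
side [-0.01270341  3.20150331] [-0.55752118 11.60508111] 297
back [-1.60403510e-03  4.42751232e+00] [-0.96689394 11.28809703] 819
```

View pics/s3.png

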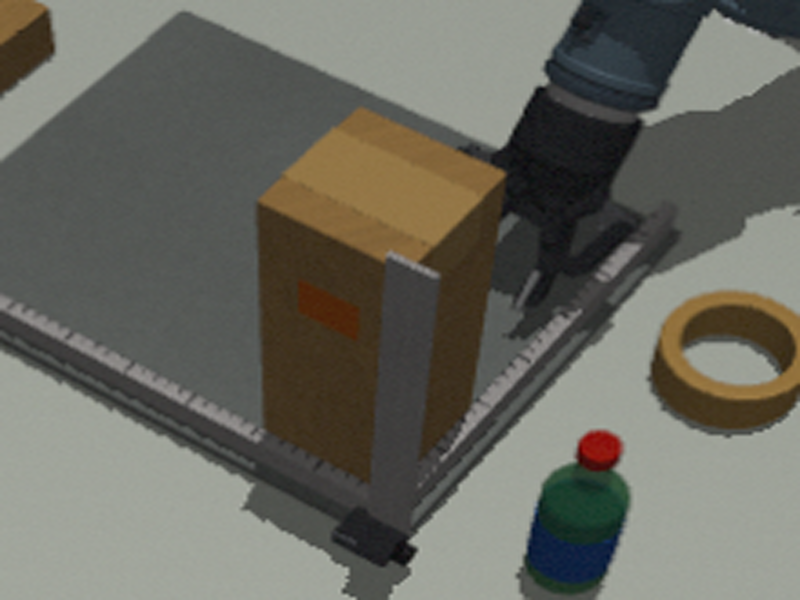

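View pics/t3.png

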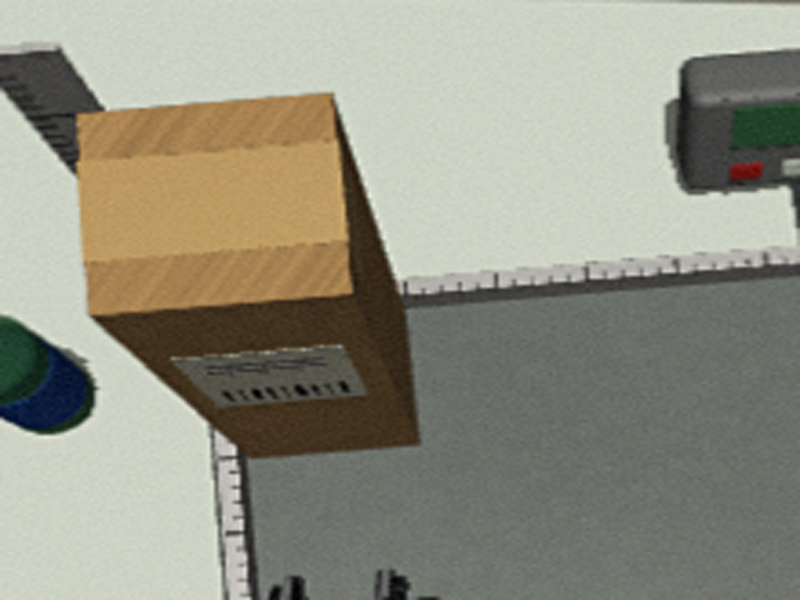

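The carton is square against the back ruler in both views. The top measurement suggests it drifted about 1.4 mm off the side ruler (y −50.0 vs −48.5 earlier), so I'll go round for one more gentle +y press.

```bash
python3 -m handwheel '[[[0,-4,0,-5,0,0,0],[0,-2,2,-10,0,0,0],[0,0,6,-15,0,0,0],[0,0,10,-18,0,0,0],[0,0,13,-18,0,0,0],[0,0,13,-18,0,0,0],[0,0,13,-18,0,0,0]]]' |head -2; python3 g.py y 35 -240 -240 220
```

```text
time_s: 18.08
eef_pos: [0.4145, -0.0587, 0.1899]
t 18.07 now st [-296.9 -178.5  189.9] F st [ 0.4 -0.5  0.4] z [ 0.59  0.08 -0.8 ] q [-0.87 -0.65  2.48  0.63  1.02  0.32]
shift [6.4 6.1 1. ] turn [ 52.6  -1.6 -73.5]
station x,y,z in tool axes: [ 0.802 -0.007  0.597] [-0.009 -1.     0.002] [ 0.597 -0.007 -0.802]
```

```bash
python3 -m handwheel '[[[0,1,1,0,5.8,0,-8.1],[0,2,2,0,11.6,0,-16.2],[0,3,3,0,17.5,0,-24.5],[0,4,4,0,23.3,0,-32.6],[0,5,5,1,29.2,0,-41],[0,6.4,6.1,1,35,0,-49],[0,6.4,6.1,1,41,-1,-57],[0,6.4,6.1,1,47,-1,-65],[0,6.4,6.1,1,52.6,-1.6,-73.5],[0,6.4,6.1,1,52.6,-1.6,-73.5]]]' |head -2; python3 g.py y 42 -60 -230 150;python3 g.py y 42 -52 -170 47
```

```text
time_s: 19.32
eef_pos: [0.4801, -0.1101, 0.219]
t 19.32 now st [-238.7 -238.2  219. ] F st [ 0.5 -0.4  0. ] z [-0.08  0.57 -0.82] q [-0.73  0.27  1.65  0.38  1.7  -0.91]
shift [-3.3 17.9  6.1] turn [-0.2  7.   0.2]
station x,y,z in tool axes: [-0.003  1.    -0.003] [0.819 0.004 0.573] [ 0.573 -0.001 -0.819]
t 19.32 now st [-238.7 -238.2  219. ] F st [ 0.5 -0.4  0. ] z [-0.08  0.57 -0.82] q [-0.73  0.27  1.65  0.38  1.7  -0.91]
shift [-4.3 18.7 17.9] turn [-0.2  7.   0.2]
station x,y,z in tool axes: [-0.003  1.    -0.003] [0.819 0.004 0.573] [ 0.573 -0.001 -0.819]
```

```bash
python3 -m handwheel '[[[0,-2,5,2,0,4,0],[0,-3.3,10,4,0,7,0],[0,-3.3,15,6,0,7,0],[0,-3.3,18,6,0,7,0],[0,-4,18.7,10,0,7,0],[0,-4.3,18.7,14,0,7,0],[0,-4.3,18.7,17.9,0,7,0],[0,-4.3,18.7,17.9,0,7,0],[0,-4.3,18.7,17.9,0,7,0]]]' |head -2; python3 g.py y 42 -52 -110 47
```

```text
time_s: 20.45
eef_pos: [0.6565, -0.0215, 0.0503]
t 20.45 now st [ -52.1 -173.6   50.3] F st [ 1.7  0.1 -0.1] z [-0.09  0.66 -0.74] q [-0.49  0.79  1.31  0.57  1.53 -0.79]
shift [4.5 0.  4.5] turn [0.1 0.1 0. ]
station x,y,z in tool axes: [-0.001  1.     0.002] [ 0.745 -0.001  0.667] [ 0.667  0.002 -0.745]
```

```bash
python3 -m handwheel '[[[0,1.2,0,1.3,0,0,0],[0,2.4,0,2.5,0,0,0],[0,3.4,0,3.4,0,0,0],[0,4.2,0,4.2,0,0,0],[0,4.6,0,4.6,0,0,0],[0,4.8,0,4.8,0,0,0],[0,4.95,0,4.9,0,0,0],[0,5.0,0,5.0,0,0,0],[0,5.1,0,5.05,0,0,0],[0,5.1,0,5.05,0,0,0]]]' |head -2; python3 g.py; python3 - <<'E'
from m import *;from bench import camera
print(rect(top(camera('top'))))
E
```

```text
time_s: 21.7
eef_pos: [0.6469, 0.0488, 0.0456]
t 21.7 now st [ -52.3 -102.7   45.6] F st [-0.8 -5.4  0. ] z [-0.09  0.66 -0.75] q [-0.41  0.75  1.4   0.62  1.45 -0.76]
[643.7 102.6  97.1  97.    7.8]
```

```bash
python3 -m handwheel '[[[0,0.08,0,0.07,0,0,0],[0,0.15,0,0.13,0,0,0],[0,0.15,0,0.13,0,0,0]]]' |head -2; python3 g.py
```

```text
time_s: 22.12
eef_pos: [0.647, 0.0489, 0.0456]
t 22.12 now st [ -52.3 -102.6   45.6] F st [ -2.6 -11.9   1.8] z [-0.08  0.66 -0.75] q [-0.41  0.75  1.4   0.61  1.45 -0.76]
```

Seated against the side ruler. Retract and check.

```bash
python3 -m handwheel '[[[0,-0.7,0,-0.7,0,0,0],[0,-2.5,0,-2.3,0,0,0],[0,-5,0,-4.6,0,0,0],[0,-5,0,-9,0,0,0],[0,-5,0,-14,0,0,0],[0,-5,-3,-18,0,0,0],[0,-5,-3,-18,0,0,0]]]' |head -2; python3 g.py; python3 - <<'E'
from m import *;from bench import camera
t=np.radians(7.6)
for i in range(3):
    c=camera('top');r=rect(top(c));d=r[:2]-[685.2,157.5];print(r,d@[np.cos(t),np.sin(t)],d@[-np.sin(t),np.cos(t)])
W=cloud(c)
for nm,a,b,zl,zh in(('tape',(280,345),(160,230),.03,.06),('spray',(170,230),(150,215),.01,.2),('small',(210,290),(475,555),.05,.07)):
    q=W[a[0]:a[1],b[0]:b[1]];Q=q[(q[...,2]>zl)&(q[...,2]<zh)];print(nm,rect(Q))
c=camera('scene');cv2.imwrite('pics/s4.png',cv2.resize(c['frame'][150:350,250:470],(800,600),interpolation=cv2.INTER_CUBIC))
E
```

```text
time_s: 23.0
eef_pos: [0.6378, -0.1127, 0.149]
t 23.0 now st [ -82.8 -261.6  149. ] F st [-0.3  0.1 -0.3] z [-0.08  0.66 -0.75] q [-0.61  0.69  1.25  0.52  1.72 -0.8 ]
[643.9 102.7  97.3  97.1   7.4] -48.18485199847905 -48.85642268816532
[643.6 102.7  96.9  97.    7.6] -48.48221666055447 -48.816745771088186
[644.  102.7  97.1  97.1   7.5] -48.08573044445387 -48.86964832719103
tape [465.4 253.7  20.5  80.8  24.2]
spray [631.8 260.3  50.1  55.1  52.7]
small [0. 0. 0. 0. 0.]
```

View pics/s4.png

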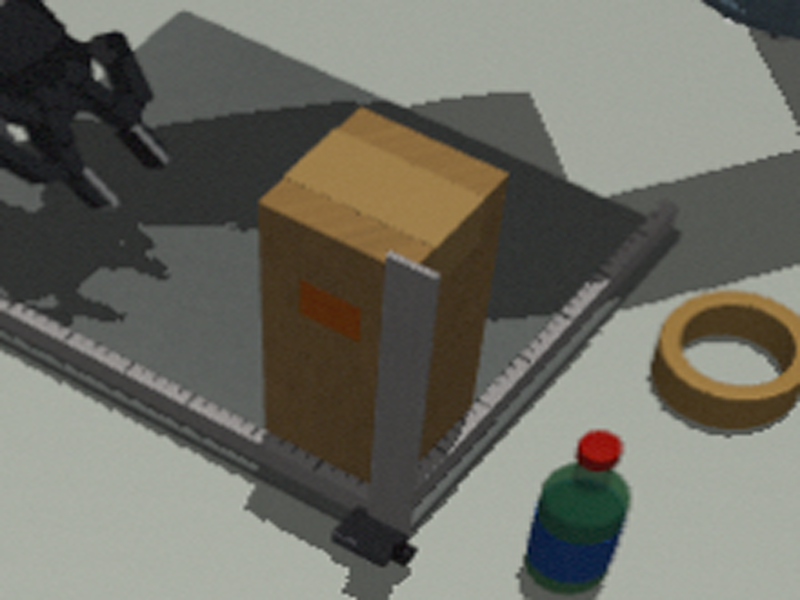

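The carton stands upright and square in the corner, at about (−48, −49) mm and 7.5° yaw. The tape and spray are unmoved (the arm hides part of the top view), and the gripper is clear.

```bash
python3 -c "
from bench import ctrl;print(ctrl.hand_in())"
```

```text
the job is handed in; nothing more can be done
None
```

The carton was pushed upright into the corner, measured at (−48.2, −48.8) mm (snug is −48, −48) and square within camera accuracy, and the job was handed in at about 23 s; tape and spray look unmoved, while the arm hid the small parcel in the last top view, though nothing came near it.

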